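Find the brass-filled tin by its heft and balance it as a glue weight on a domed former

ROBOT

A 6-joint arm with a two-finger parallel gripper is mounted at the origin on the work surface. World frame = base frame: x ahead of the robot, y to its left, z up, the work surface at z = 0. Lengths are in m, angles in rad, forces in N, time in s.
With the tool pointing down it reaches from about 0.275 to 0.825 m from the base axis. Payload 5.2 kg.
Tool frame: the origin (TCP) lies between the finger pads; the fingertips stand 25 mm ahead of it and the grasp point (between the pads) lies 6 mm ahead of it; z points along the fingers, y is the line along which they close (so a half turn about z gives the same grasp; the last joint's range is limited). The gripper opens to 93 mm and grips with 3 to 60 N. Pads are 15 mm wide; open, the fingers measure 128 mm over their backs; the gripper's body (75 mm by 188 mm) begins 65 mm behind the grasp point.
Start: joints at [-1.444, 0.259, 1.535, -0, 1.348, -0.203], TCP at [0.178, -0.52, 0.218] pointing down, gripper open.
Joint ranges: [-3.14, 3.14], [-0.91, 2.08], [0.19, 2.58], [-1.22, 4.36], [0.22, 2.71], [-3.12, 3.12]. Speed limits (rad/s): [2.57, 2.57, 3.14, 3.14, 3.14, 3.14].

INTERFACE

Orientations are given as a rotation vector (axis times angle).
In Python, from rig import robot gives the robot as it stands.
- The arm moves only by the shell command python3 -m jog 'ROWS' [OPENING] [FORCE]. ROWS is JSON, a list that holds one entry, the list of rows, each a list of 6 numbers: the shift along the tool's x, y, z in mm, then the turn, a rotation vector about the tool's x, y, z in rad. In form: [[[dx, dy, dz, wx, wy, wz], ...]]. A call has 1 to 10 rows; each row shifts and turns the commanded pose from where the row before left it, along the tool's axes as they then stand; what a row does not reach is not made up. A row lasts 1/10 s, in which the tool goes at most 50 mm and 8.59 degrees, less where a joint would pass 70% of its speed; a pose out of reach is approached as far as the arm can. A call with a gripper value outside its range is refused whole. OPENING is the closure, from 0 (fully open) to 1 (shut), set as the call begins (- or left out, the last holds). The fingers move at their own pace and stop on an object; FORCE is the grip in N (left out, the last holds). Time passes only in rows, so rows that do not move let the fingers close. It gives the time, the measured TCP pose, the force, the opening and the grip force at its end, in the units of the state.
- robot.observe(): the state, without advancing time (a new reading comes with each control period).
- robot.camera(name): name is "scene" or "top" or "wrist"; returns (picture, depth): 420x560x3 uint8, red, green, blue; 420x560 float32, m along the optical axis (not along the pixel's ray), 0 where there is no reading.
- robot.calibration(name): a dict with "fx", "fy", "cx", "cy" (pixels), "view" (4x4, takes a point from world to camera coordinates); the wrist camera has in their place "mount" (4x4, takes a point from camera to tool coordinates, whose origin is the TCP and whose axes are the flange's). Camera axes: x right, y down, z forward; pixel columns grow to the right and rows downward; lengths in m; the calibration is good to about 2 mm. A picture is of the moment at which its call begins: read the wrist's pose just before it. calibration takes no time and is no camera call.
- robot.sign_off(): hands the job in; it is judged then, once.
Trained networks look in the newest picture that a camera, given by its name, has taken for a name from the list of things; names that differ only in an ending like _2 or _b are one class to them, and where a whole thing is asked for, a point or a joint stands for the part that bears it (a point fixed in the world has none). Each returns a list of dicts, best first, with "p" (0 to 1); they miss things now and then, are a little off and sometimes report something else, mostly with a low value. They report only what shows in the picture. A call takes as long as a camera call.
- robot.outline_of(query, camera): "region" (420x560 bool, what is visible of it) and "extent" ([centre column, centre row, width, height] in pixels, round what is visible of it).
The state is a dict: "time_s": time; "joints": joint angles; "qd": joint speeds; "effort": joint torques, N m; "position": TCP position; "ee_rot": TCP orientation; "wrist_force": force on the tool from outside, world axes, zero at the start; "wrist_torque": the same for the moment, N m; "gripper_width": finger opening in m; "gripper_force": force on a finger pad.
Only numpy, scipy, OpenCV 4.12 (cv2) and the standard library are available. Lean on these libraries where they do the work, as an engineer would, in place of code of your own. Each camera call takes 0.05 s, during which the arm holds its last target. There are 200 camera calls.

TASK

A curved wooden lid has just been glued on the domed former and needs a weight on its crown. Of the three look-alike tins under the ledge only one is filled with brass: feel by lifting which is the heavy one, and set that tin gently on the very top of the dome so that it balances there upright by itself. Leave the two light tins standing upright in their places under the ledge, and do not disturb the brush jar, the paint bottle or the wood slice.

Things in the scene. Friction and masses are not known exactly. Their poses are not given: they have to be found in the camera images.
- ledge: fixed wooden tray, 110 x 400 mm, open front to -x; origin centre of underside, y along it. Tins stand along its y axis, about 115 mm apart, on its floor 8 mm above the table, between lips at x = +-47 to 55 mm, 18 mm high. A board above (see ledge_edge) bars a vertical gripper: tilt the tool back towards -x. 12 mm end panels at y = +-194 mm, x = +8 to +54 mm, up to the board
- ledge_edge (a point): middle of the lower front edge of the board over the tins, 118 mm above the table and 20 mm beyond the tins' row; the board reaches 34 mm on in the ledge's +x, is 16 mm thick, 400 mm long and carries fixed paint pots, 48 mm tall
- tin_a: one of three identical-looking closed round tins, 54 mm diameter, 70 mm tall, metal with green band, lid fixed; origin at the centre of its underside, z up. One tin (any of the three) holds a brass slug and weighs about 0.4 to 0.6 kg, the other two about 0.1 kg; the heavy one's contents lie low in it
- tin_b: one of three identical-looking closed round tins, 54 mm diameter, 70 mm tall, metal with green band, lid fixed; origin at the centre of its underside, z up. One tin (any of the three) holds a brass slug and weighs about 0.4 to 0.6 kg, the other two about 0.1 kg; the heavy one's contents lie low in it
- tin_c: one of three identical-looking closed round tins, 54 mm diameter, 70 mm tall, metal with green band, lid fixed; origin at the centre of its underside, z up. One tin (any of the three) holds a brass slug and weighs about 0.4 to 0.6 kg, the other two about 0.1 kg; the heavy one's contents lie low in it
- dome: fixed round wooden former with a pale glued lid on top: a spherical cap, 190 mm across at the table on a black 208 mm, 6 mm thick rubber base, 55 mm high, sphere radius 110 mm. Origin at the centre of its underside, z up
- dome_top (a point): the crown of the dome, its highest point, 55 mm above the table
- brush_jar: loose bystander: green glass jar, 68 mm diameter, 91 mm tall, with brushes sticking up to 190 mm; origin at the centre of its underside
- paint_bottle: loose bystander: red plastic bottle, 52 mm diameter, 130 mm tall; origin at the centre of its underside
- wood_slice: loose bystander: flat round slice of wood with dark bark edge and a burnt drawing, 90 mm diameter, 16 mm thick; origin at the centre of its underside

How it is judged:
At the end, for the whole second after the job is handed in: the heavy tin stands free on the dome, pressing on it with more than 2.5 N (a light tin gives about 1 N), its centre within 20 mm sideways of the crown, within 0.25 rad of upright and at rest; the two other tins stand upright (0.1 rad) within 30 mm of where they started, at rest (((contact force between tin_a and dome above 2.5 N and horizontal distance between tin_a and dome_top below 0.02 m and angle between tin_a's own z axis and vertical below 0.25 rad and linear speed of each of tin_a, tin_b, tin_c below 0.03 m/s and angular speed of tin_a below 0.3 rad/s and distance of each of tin_b, tin_c from where it was at the start of the episode below 0.03 m and angle between each of tin_b, tin_c's own z axis and vertical below 0.1 rad) or (contact force between tin_b and dome above 2.5 N and horizontal distance between tin_b and dome_top below 0.02 m and angle between tin_b's own z axis and vertical below 0.25 rad and linear speed of each of tin_b, tin_a, tin_c below 0.03 m/s and angular speed of tin_b below 0.3 rad/s and distance of each of tin_a, tin_c from where it was at the start of the episode below 0.03 m and angle between each of tin_a, tin_c's own z axis and vertical below 0.1 rad) or (contact force between tin_c and dome above 2.5 N and horizontal distance between tin_c and dome_top below 0.02 m and angle between tin_c's own z axis and vertical below 0.25 rad and linear speed of each of tin_c, tin_a, tin_b below 0.03 m/s and angular speed of tin_c below 0.3 rad/s and distance of each of tin_a, tin_b from where it was at the start of the episode below 0.03 m and angle between each of tin_a, tin_b's own z axis and vertical below 0.1 rad))); the robot touches nothing.
It fails at once if brush jar was disturbed (moved more than 25 mm or tipped) (distance of brush_jar from where it was at the start of the episode above 0.025 m or angle between brush_jar's own z axis and vertical above 0.3 rad).
It fails at once if paint bottle was disturbed (moved more than 25 mm or tipped) (distance of paint_bottle from where it was at the start of the episode above 0.025 m or angle between paint_bottle's own z axis and vertical above 0.3 rad).
It fails at once if wood slice was disturbed (moved more than 25 mm or tipped) (distance of wood_slice from where it was at the start of the episode above 0.025 m or angle between wood_slice's own z axis and vertical above 0.3 rad).
It fails at once if a tin was banged onto the dome (more than 40 N) (contact force between any of tin_a, tin_b, tin_c and dome above 40 N).
It also fails if it takes over 72 s, if anything falls off the work surface, if the arm or the gripper's body presses on something with over 40 N, if the wrist force passes 120 N, or if a joint passes its speed limit or range.

## Working session

There is one attempt and no reset: what is moved stays moved. The work goes in short steps, Python scripts to look and compute and a shell command to move; the robot and the scene stay as the last step left them, time stands still between calls to the robot, and variables do not carry over. Pictures are saved under pics/ and viewed, at most 10 in all, crops included, and the job is handed in when it is done.

```bash
mkdir -p pics; ls; python3 - <<'E'
from rig import robot
import cv2,numpy as np
s=robot.observe(); print({k:np.round(v,3) for k,v in s.items()})
ims=[]
for c in("scene","top"):
    p,d=robot.camera(c); np.save(f"/tmp/{c}_d.npy",d); ims.append(p[:,:,::-1])
    K=robot.calibration(c); print(c,{k:np.round(v,3).tolist() for k,v in K.items()})
    V=np.linalg.inv(K["view"])
    for n in("tin_a","dome","brush_jar","paint_bottle","wood_slice","ledge"):
        for r in robot.outline_of(n,c):
            if r["p"]<.3: continue
            m=r["region"]&(d>0); v,u=np.nonzero(m); z=d[m]
            P=np.c_[(u-K["cx"])/K["fx"]*z,(v-K["cy"])/K["fy"]*z,z,np.ones(len(z))]@V.T
            print(n,round(r["p"],2),np.round(r["extent"]),"min",np.round(np.percentile(P[:,:3],2,0),3),"max",np.round(np.percentile(P[:,:3],98,0),3))
    cv2.imwrite(f"pics/{c}1.png",p[:,:,::-1])
E
```

```text
pics
{'time_s': np.float64(0.0), 'joints': array([-1.444,  0.259,  1.536, -0.   ,  1.348, -0.203]), 'qd': array([ 0.   ,  0.   ,  0.001, -0.001,  0.001, -0.   ]), 'effort': array([-0.0000e+00, -4.3731e+01, -2.8400e+01,  7.2000e-02,  4.1000e-02,
       -0.0000e+00]), 'position': array([ 0.178, -0.52 ,  0.217]), 'ee_rot': array([-3.097, -0.515, -0.   ]), 'wrist_force': array([-0.116,  0.486, -0.045]), 'wrist_torque': array([ 0.007, -0.065,  0.046]), 'gripper_force': np.float64(0.0), 'gripper_width': np.float64(0.093)}
scene {'fx': 541.733, 'fy': 541.733, 'cx': 271.904, 'cy': 213.28, 'view': [[-0.824, 0.567, 0.009, 0.468], [0.418, 0.618, -0.666, -0.211], [-0.383, -0.545, -0.746, 1.987], [0.0, 0.0, 0.0, 1.0]]}
tin_a 0.54 [319. 272.  21.  31.] min [0.564 0.249 0.007] max [0.654 0.34  0.131]
tin_a 0.48 [283. 222.  20.  26.] min [0.539 0.039 0.017] max [0.591 0.069 0.084]
dome 0.62 [260. 163.  57.  43.] min [ 0.348 -0.351  0.001] max [ 0.537 -0.159  0.057]
dome 0.48 [303. 246.  94. 134.] min [ 0.515 -0.034  0.003] max [0.653 0.356 0.168]
brush_jar 0.9 [398. 288.  29.  56.] min [0.436 0.429 
[... 461 characters left out ...]
[0.0, 0.0, 0.0, 1.0]]}
tin_a 0.91 [219. 213.  26.  15.] min [0.566 0.247 0.028] max [0.612 0.297 0.084]
tin_a 0.83 [256. 218.  17.  19.] min [0.551 0.136 0.028] max [0.599 0.185 0.085]
tin_a 0.71 [298. 222.  17.  19.] min [0.537 0.023 0.055] max [0.585 0.072 0.122]
dome 0.67 [398. 264.  72.  77.] min [ 0.348 -0.344  0.001] max [ 0.535 -0.159  0.055]
brush_jar 0.87 [149. 258.  37.  28.] min [0.433 0.427 0.003] max [0.493 0.493 0.189]
paint_bottle 0.65 [440. 158.  28.  24.] min [ 0.722 -0.384  0.012] max [ 0.766 -0.346  0.131]
wood_slice 0.89 [270. 268.  32.  34.] min [0.391 0.079 0.009] max [0.47  0.161 0.022]
ledge 0.82 [255. 215. 145.  58.] min [ 0.51  -0.03   0.001] max [0.641 0.354 0.167]
```

View pics/scene1.png

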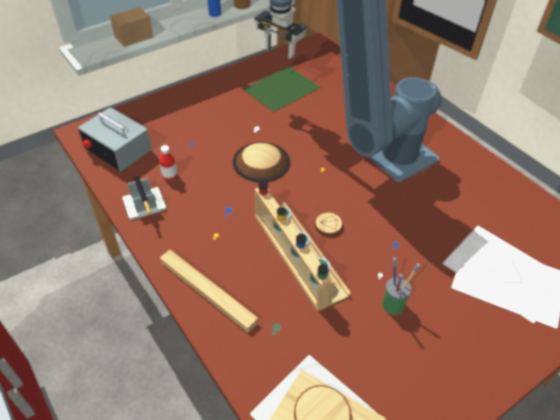

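View pics/top1.png

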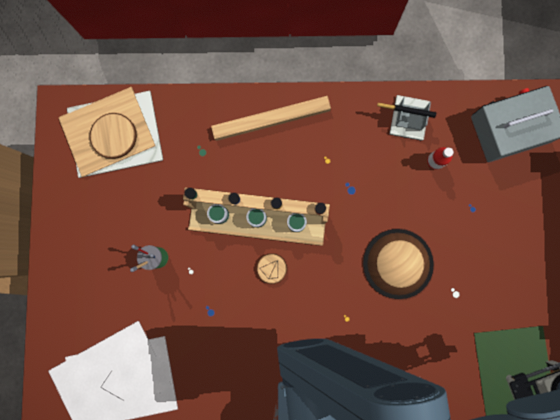

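The scene picture shows the ledge with three tins at about (283,222), (300,245) and (319,272), the dome at (260,163), the slice at (331,225) and the jar at (398,288). The top picture has the tins at (217,214), (256,218) and (297,222), and the dome at (398,264). The networks agree with both. Next I fit the geometry.

```bash
cat > h.py <<'E'
from rig import robot
import numpy as np
from scipy.optimize import least_squares
from scipy.spatial.transform import Rotation as R
def cloud(c,d,m=None,s=None):
    K=robot.calibration(c)
    if c=="wrist":
        T=np.eye(4);T[:3,:3]=R.from_rotvec(s["ee_rot"]).as_matrix();T[:3,3]=s["position"];V=T@K["mount"]
    else: V=np.linalg.inv(K["view"])
    m=(d>0) if m is None else m&(d>0)
    v,u=np.nonzero(m);z=d[m]
    return (np.c_[(u-K["cx"])/K["fx"]*z,(v-K["cy"])/K["fy"]*z,z,np.ones(len(z))]@V.T)[:,:3],u,v
def tins(P,guess):
    for g in guess:
        q=P[(np.hypot(*(P[:,:2]-g).T)<.05)&(P[:,2]>.02)&(P[:,2]<.095)]
        h=q[q[:,2]>.066]
        if len(h)<10: print("few",g,len(h)); continue
        f=least_squares(lambda x:np.maximum(np.hypot(*(h[:,:2]-x).T)-.027,0),h[:,:2].mean(0))
        mid=h[:,:2].mean(0)
        print("tin",g,"n",len(h),"mean",mid.round(4),"bbox mid",((h.min(0)+h.max(0))/2)[:2].round(4),"span",np.ptp(h,0)[:2].round(3),"fit",f.x.round(4),"top",np.median(h[:,2]).round(4))
def dome(P,g=(.44,-.25)):
    q=P[(np.hypot(*(P[:,:2]-g).T)<.08)&(P[:,2]>.015)&(P[:,2]<.07)]
    f=least_squares(lambda x:np.linalg.norm(q-x,axis=1)-.11,[*g,-.055],loss="soft_l1",f_scale=.002)
    print("dome centre",f.x.round(4),"crown z",(f.x[2]+.11).round(4),"n",len(q),"res",np.median(abs(f.fun)).round(4))
E
python3 - <<'E'
from h import *
G=[(.561,.048),(.575,.16),(.589,.272)]
for c in("scene","top"):
    P,u,v=cloud(c,np.load(f"/tmp/{c}_d.npy"));print(c)
    tins(P,G);dome(P)
    b=P[(P[:,0]>.48)&(P[:,0]<.7)&(P[:,1]>-.06)&(P[:,1]<.38)]
    k=b[(b[:,2]>.125)&(b[:,2]<.142)]
    if len(k)>30:
        yc=k[:,1]; e=[]
        for y in np.arange(-.01,.34,.02):
            w=k[abs(yc-y)<.01]
            if len(w)>3: e.append([y,w[:,0].min(),w[:,0].max()])
        e=np.array(e);print("board front fit",np.polyfit(e[:,0],e[:,1],1).round(4),"y span",yc.min().round(3),yc.max().round(3),"z",np.median(k[:,2]).round(4))
    l=b[(b[:,2]>.012)&(b[:,2]<.024)];print("lip",len(l),l.min(0).round(3),l.max(0).round(3))
K=robot.calibration("wrist");print(np.round(K["mount"],3).tolist(),K["fx"])
E
```

```text
scene
tin (0.561, 0.048) n 45 mean [0.5475 0.0545] bbox mid [0.548  0.0491] span [0.023 0.045] fit [0.5465 0.0481] top 0.0786
tin (0.575, 0.16) n 45 mean [0.5609 0.1624] bbox mid [0.5611 0.1583] span [0.026 0.054] fit [0.5704 0.1583] top 0.0785
tin (0.589, 0.272) n 66 mean [0.5729 0.2671] bbox mid [0.5739 0.2698] span [0.023 0.053] fit [0.5818 0.2696] top 0.0794
dome centre [ 0.4415 -0.2565 -0.054 ] crown z 0.056 n 1091 res 0.0023
board front fit [0.1236 0.5815] y span -0.046 0.356 z 0.1343
lip 929 [ 0.498 -0.045  0.012] [0.655 0.365 0.024]
top
tin (0.561, 0.048) n 277 mean [0.5613 0.0463] bbox mid [0.5603 0.0462] span [0.049 0.051] fit [0.5616 0.0464] top 0.0782
tin (0.575, 0.16) n 276 mean [0.5758 0.1619] bbox mid [0.5752 0.1626] span [0.049 0.052] fit [0.5764 0.1622] top 0.0785
tin (0.589, 0.272) n 287 mean [0.5877 0.2731] bbox mid [0.5869 0.2734] span [0.051 0.053] fit [0.5883 0.2737] top 0.0776
dome centre [ 0.4416 -0.2524 -0.0557] crown z 0.0543 n 2379 res 0.0017
board front fit [0.1245 0.5754] y span -0.041 0.357 z 0.1334
lip 551 [ 0.498 -0.036  0.012] [0.628 0.366 0.024]
[[0.001, -0.955, -0.296, 0.083], [1.0, 0.0, 0.001, 0.001], [-0.001, -0.296, 0.955, -0.167], [0.0, 0.0, 0.0, 1.0]] 354.1666729777766
```

```bash
cat >> h.py <<'E'
yaw,th=-.122,.7
ex=np.array([np.cos(yaw),np.sin(yaw),0]);ey=np.array([-ex[1],ex[0],0]);ez=np.array([0,0,1.])
def target(th=th,yaw=yaw):
    e=np.array([np.cos(yaw),np.sin(yaw),0]);f=np.array([-e[1],e[0],0])
    z=np.sin(th)*e-np.cos(th)*ez;return np.c_[np.cross(-f,z),-f,z]
def plan(g,Rt=None):
    """tool-axes turn to Rt, then shift (in the turned axes) that brings the grasp point to g"""
    Rt=target() if Rt is None else Rt
    s=robot.observe();Rc=R.from_rotvec(s["ee_rot"]).as_matrix()
    print("pos",s["position"].round(4),"turn now",R.from_matrix(Rc.T@Rt).as_rotvec().round(4),
     "shift mm after turn",(1000*Rt.T@(np.array(g)-6e-3*Rt[:,2]-s["position"])).round(1),"j",s["joints"].round(2))
E
python3 -m jog '[[[14,-13,0,0,0,0],[28,-26.5,0,0,0,0],[28,-26.5,0,0,0,0],[28,-26.5,0,0,0,0],[28,-26.5,0,0,0,0],[28,-26.5,0,0,0,0],[28,-26.5,0,0,0,0],[28,-26.5,0,0,0,0],[28,-26.5,0,0,0,0],[28,-26.5,0,0,0,0]]]' 0
python3 -m jog '[[[28,-26.5,0,0,0,0],[28,-26.5,0,0,0,0],[28,-26.5,0,0,0,0],[28,-26.5,0,0,0,0],[28,-26.5,0,0,0,0],[28,-26.5,0,0,0,0],[14,-13,0,0,0,0],[0,0,0,0,0,0]]]'
python3 - <<'E'
from h import *
plan(np.array([.561,.0465,.12])-.1*ex)
E
```

```text
time_s: 1.7
position: [0.3489, -0.1949, 0.2181]
ee_rot: [3.098, 0.515, 0.001]
wrist_force: [-0.1, 0.4, -0.4]
gripper_width: 0.0931
gripper_force: 0.0
time_s: 2.5
position: [0.4656, 0.0275, 0.2178]
ee_rot: [-3.098, -0.521, -0.001]
wrist_force: [0.2, 0.0, -0.0]
gripper_width: 0.0928
gripper_force: 0.0
pos [0.4656 0.0275 0.2178] turn now [-0.1598  0.6872  0.4363] shift mm after turn [-68.9 -30.5  63.9] j [-0.18  0.11  1.72  0.    1.31  1.06]
```

```bash

python3 -m jog '[[[0,0,0,-0.0266,0.1145,0.0727],[0,0,0,-0.0266,0.1145,0.0727],[0,0,0,-0.0266,0.1145,0.0727],[0,0,0,-0.0266,0.1145,0.0727],[0,0,0,-0.0266,0.1145,0.0727],[0,0,0,-0.0266,0.1145,0.0727],[-34,-15,0,0,0,0],[-35,-15.5,0,0,0,0],[0,0,20,0,0,0],[0,0,0,0,0,0]]]'
python3 - <<'E'
from h import *
import cv2
s=robot.observe();p,d=robot.camera("wrist");cv2.imwrite("pics/w1.png",p[:,:,::-1])
P,u,v=cloud("wrist",d,None,s)
tins(P,[(.561,.0465),(.576,.162),(.588,.2735)])
k=P[(P[:,2]>.1)&(P[:,0]>.5)];
for r in robot.outline_of("tin_a","wrist"):print(r["p"],np.round(r["extent"]))
plan(np.array([.561,.0465,.05])-.09*ex)
E
```

```text
time_s: 3.5
position: [0.4279, 0.0605, 0.1564]
ee_rot: [2.907, -0.181, 1.055]
wrist_force: [-0.6, 0.4, 0.4]
gripper_width: 0.0928
gripper_force: 0.0
tin (0.561, 0.0465) n 2901 mean [0.5581 0.0453] bbox mid [0.5616 0.0449] span [0.055 0.054] fit [0.5616 0.045 ] top 0.0785
tin (0.576, 0.162) n 3000 mean [0.5725 0.1589] bbox mid [0.5764 0.1604] span [0.055 0.054] fit [0.5761 0.1604] top 0.0784
tin (0.588, 0.2735) n 2540 mean [0.5837 0.2638] bbox mid [0.5874 0.2659] span [0.055 0.043] fit [0.5875 0.2716] top 0.0782
0.85 [ 42. 159.  85.  85.]
0.6 [277. 157.  60.  87.]
0.56 [151. 159.  81.  86.]
pos [0.4292 0.06   0.1584] turn now [ 0.0035  0.0009 -0.0026] shift mm after turn [-37.4  -2.6 104.3] j [-0.11 -0.23  2.44 -0.05  0.23  1.63]
```

View pics/w1.png

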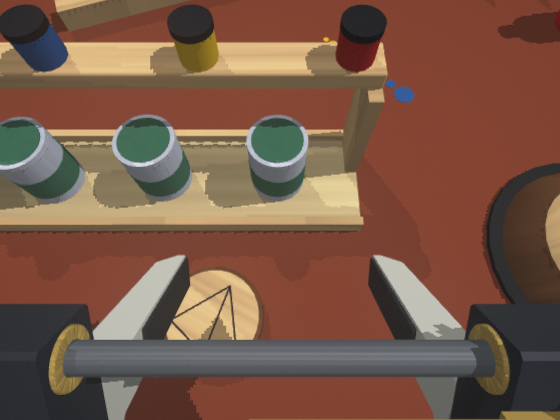

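The wrist view shows the three tins at (277,157), (152,157) and (42,160). They stand free of the board, and the positions match the top view within 2 mm. I'll go in along the tool axis on the nearest tin (A).

```bash

python3 -m jog '[[[15,-1,13,0,0,0],[16,-1,13,0,0,0],[0,0,20,0,0,0],[0,0,25,0,0,0],[0,0,25,0,0,0],[0,0,10,0,0,0],[0,0,0,0,0,0]]]'
python3 - <<'E'
from h import *
plan([.5616,.0455,.05])
E
```

```text
time_s: 4.3
position: [0.517, 0.0525, 0.1391]
ee_rot: [2.932, -0.188, 0.976]
wrist_force: [-0.5, -0.2, -0.1]
gripper_width: 0.0932
gripper_force: 0.0
pos [0.517  0.0525 0.1391] turn now [ 0.0087  0.0569 -0.0032] shift mm after turn [-22.9   1.5  91.2] j [-0.1   0.01  2.27 -0.11  0.22  1.7 ]
```

```bash
sed -i 's/th=-.122,.7$/th=-.122,.6/' h.py
python3 -m jog '[[[0,0,0,0,-0.043,0],[-9,0.7,14,0,0,0],[-9,0.7,14,0,0,0]]]'
python3 - <<'E'
from h import *
plan([.5616,.0455,.05])
E
```

```text
time_s: 4.6
position: [0.5162, 0.0521, 0.1115]
ee_rot: [2.959, -0.19, 0.898]
wrist_force: [-0.1, 0.1, 1.1]
gripper_width: 0.093
gripper_force: 0.0
pos [0.5162 0.0521 0.1115] turn now [ 0.0091  0.0101 -0.0033] shift mm after turn [ 3.1  1.  70.7] j [-0.1   0.07  2.26 -0.1   0.22  1.69]
```

```bash
cat > fk.py <<'E'
from h import *
D=[([.259,1.536,1.348],[.178,-.52,.2175]),([.11,1.72,1.31],[.4656,.0275,.2178]),([-.23,2.44,.23],[.4292,.06,.1584]),([.01,2.27,.22],[.517,.0525,.1391]),([.07,2.26,.22],[.5162,.0521,.1115])]
def fk(x,q):
    r0,h,l1,a,b,L=x;s=q[0]+q[1];al=s+q[2]
    return np.array([r0+l1*np.sin(q[0])+a*np.sin(s)+b*np.cos(s)+L*np.sin(al),h+l1*np.cos(q[0])+a*np.cos(s)-b*np.sin(s)+L*np.cos(al)])
f=least_squares(lambda x:np.r_[np.concatenate([fk(x,q)-[np.hypot(*p[:2]),p[2]] for q,p in D]),1e-3*(x-[0,.3,.4,.35,0,.25])],[0,.3,.4,.35,0,.25])
print(f.x.round(3),abs(f.fun).max().round(4))
def ik(r,z,th):
    g=least_squares(lambda q:np.r_[fk(f.x,q)-[r,z],q.sum()-np.pi+th],[.2,2,.5]);return g.x.round(2)
for t in(.35,.45,.5,.55,.6):
    for g in([.5616,.0455],[.576,.161],[.588,.2725]):
        for off,z in((0,.05),(0,.07),(-.06,.11)):
            p=np.array([*g,z])+off*ex-.006*(np.sin(t)*ex-np.cos(t)*ez)
            print(t,g,off,z,ik(np.hypot(*p[:2]),p[2],t))
    print("dome",t,ik(.51,.115,t))
E
python3 fk.py
```

```text
[0.002 0.247 0.534 0.438 0.072 0.379] 0.001
0.35 [0.5616, 0.0455] 0 0.05 [0.29 2.02 0.48]
0.35 [0.5616, 0.0455] 0 0.07 [0.26 2.   0.54]
0.35 [0.5616, 0.0455] -0.06 0.11 [0.1  2.08 0.62]
0.35 [0.576, 0.161] 0 0.05 [0.34 1.94 0.51]
0.35 [0.576, 0.161] 0 0.07 [0.31 1.92 0.56]
0.35 [0.576, 0.161] -0.06 0.11 [0.16 2.   0.63]
0.35 [0.588, 0.2725] 0 0.05 [0.41 1.82 0.56]
0.35 [0.588, 0.2725] 0 0.07 [0.38 1.81 0.6 ]
0.35 [0.588, 0.2725] -0.06 0.11 [0.25 1.88 0.66]
dome 0.35 [0.11 2.06 0.62]
0.45 [0.5616, 0.0455] 0 0.05 [0.27 2.11 0.32]
0.45 [0.5616, 0.0455] 0 0.07 [0.23 2.09 0.37]
0.45 [0.5616, 0.0455] -0.06 0.11 [0.06 2.17 0.47]
0.45 [0.576, 0.161] 0 0.05 [0.32 2.03 0.34]
0.45 [0.576, 0.161] 0 0.07 [0.28 2.01 0.4 ]
0.45 [0.576, 0.161] -0.06 0.11 [0.13 2.09 0.48]
0.45 [0.588, 0.2725] 0 0.05 [0.39 1.92 0.39]
0.45 [0.588, 0.2725] 0 0.07 [0.35 1.9  0.44]
0.45 [0.588, 0.2725] -0.06 0.11 [0.21 1.97 0.5 ]
dome 0.45 [0.07 2.15 0.47]
0.5 [0.5616, 0.0455] 0 0.05 [0.26 2.15 0.23]
0.5 [0.5616, 0.0455] 0 0.07 [0.22 2.13 0.29]
0.5 [0.5616, 0.0455] -0.06 0.11 [0.05 2.21 0.38]
0.5 [0.576, 0.161] 0 0.05 [0.
[... 443 characters left out ...]
12 0.16]
0.55 [0.576, 0.161] 0 0.07 [0.27 2.1  0.22]
0.55 [0.576, 0.161] -0.06 0.11 [0.1  2.18 0.31]
0.55 [0.588, 0.2725] 0 0.05 [0.37 2.01 0.21]
0.55 [0.588, 0.2725] 0 0.07 [0.34 1.99 0.26]
0.55 [0.588, 0.2725] -0.06 0.11 [0.19 2.07 0.33]
dome 0.55 [0.05 2.24 0.3 ]
0.6 [0.5616, 0.0455] 0 0.05 [0.27 2.24 0.04]
0.6 [0.5616, 0.0455] 0 0.07 [0.22 2.22 0.1 ]
0.6 [0.5616, 0.0455] -0.06 0.11 [0.03 2.3  0.21]
0.6 [0.576, 0.161] 0 0.05 [0.31 2.16 0.07]
0.6 [0.576, 0.161] 0 0.07 [0.27 2.15 0.13]
0.6 [0.576, 0.161] -0.06 0.11 [0.1  2.22 0.22]
0.6 [0.588, 0.2725] 0 0.05 [0.37 2.05 0.12]
0.6 [0.588, 0.2725] 0 0.07 [0.33 2.04 0.17]
0.6 [0.588, 0.2725] -0.06 0.11 [0.19 2.11 0.25]
dome 0.6 [0.05 2.28 0.21]
```

```bash
sed -i 's/th=-.122,.6$/th=-.122,.46/' h.py
python3 -m jog '[[[0,0,0,0.004,-0.065,-0.001],[0,0,0,0.004,-0.065,-0.001],[0,0,0,0,0,0]]]'
python3 - <<'E'
from h import *
plan([.5606,.0456,.055])
E
```

```text
time_s: 4.9
position: [0.5189, 0.0517, 0.1132]
ee_rot: [3.025, -0.188, 0.712]
wrist_force: [-0.1, -0.2, 0.3]
gripper_width: 0.0932
gripper_force: 0.0
pos [0.5189 0.0517 0.1132] turn now [ 0.0007 -0.0026 -0.0022] shift mm after turn [11.9  1.  64.8] j [-0.11  0.09  2.15 -0.01  0.44  1.6 ]
```

```bash

python3 -m jog '[[[6,0.5,15,0,0,0],[6,0.5,20,0,0,0],[0,0,15,0,0,0],[0,0,10,0,0,0],[0,0,5,0,0,0],[0,0,0,0,0,0]]]'
python3 - <<'E'
from h import *
plan([.5606,.0456,.055])
E
python3 -m jog '[[[0,0,0,0,0,0],[0,0,0,0,0,0],[0,0,0,0,0,0],[0,0,0,0,0,0],[0,0,0,0,0,0],[0,0,0,0,0,0]]]' 1 25
```

```text
time_s: 5.5
position: [0.5555, 0.0465, 0.0581]
ee_rot: [3.027, -0.187, 0.707]
wrist_force: [1.1, -0.7, -0.0]
gripper_width: 0.0929
gripper_force: 0.0
pos [0.5555 0.0465 0.0581] turn now [ 0.0005  0.001  -0.0015] shift mm after turn [ 3.3  0.3 -0.9] j [-0.11  0.26  2.13 -0.01  0.3   1.59]
time_s: 6.1
position: [0.5564, 0.0464, 0.059]
ee_rot: [3.026, -0.187, 0.71]
wrist_force: [0.0, -0.7, 1.4]
gripper_width: 0.0525
gripper_force: 24.8
```

```bash

python3 -m jog '[[[1,0,-2.5,0,0,0],[2,0,-4,0,0,0],[2,0,-4,0,0,0],[1,0,-2,0,0,0],[0,0,0,0,0,0],[0,0,0,0,0,0],[0,0,0,0,0,0]]]'
python3 -m jog '[[[0,0,0,0,0,0],[0,0,0,0,0,0]]]'
```

```text
time_s: 6.8
position: [0.556, 0.0464, 0.0725]
ee_rot: [3.026, -0.187, 0.709]
wrist_force: [-0.5, -0.1, -0.8]
gripper_width: 0.0523
gripper_force: 24.8
time_s: 7.0
position: [0.556, 0.0464, 0.0725]
ee_rot: [3.026, -0.187, 0.708]
wrist_force: [0.2, 0.8, -0.6]
gripper_width: 0.0525
gripper_force: 24.8
```

Tin A is light (about 0.7 N), so I put it back and go to tin B.

```bash

python3 -m jog '[[[-1,0,2,0,0,0],[-2,0,4,0,0,0],[-2,0,4,0,0,0],[-1,0,2,0,0,0],[0,0,0.3,0,0,0],[0,0,0,0,0,0]]]'
python3 -m jog '[[[0,0,0,0,0,0],[0,0,0,0,0,0],[0,0,0,0,0,0],[0,0,0,0,0,0],[0,0,0,0,0,0],[0,0,0,0,0,0]]]' 0
python3 -m jog '[[[0,0,-10,0,0,0],[0,0,-20,0,0,0],[0,0,-25,0,0,0],[0,0,-20,0,0,0],[-5,-20,-5,0,0,0],[-5,-30,0,0,0,0],[-5,-30,0,0,0,0],[0,-25,0,0,0,0],[0,-10,0,0,0,0],[0,0,0,0,0,0]]]'
python3 - <<'E'
from h import *
s=robot.observe();p,d=robot.camera("wrist")
P,u,v=cloud("wrist",d,None,s)
tins(P,[(.5616,.0455),(.576,.161),(.588,.2735)])
plan([.5745,.1610,.055])
E
```

```text
time_s: 7.6
position: [0.5563, 0.0464, 0.0593]
ee_rot: [3.026, -0.187, 0.71]
wrist_force: [-4.4, 0.0, 5.8]
gripper_width: 0.0524
gripper_force: 24.9
time_s: 8.2
position: [0.5562, 0.0464, 0.0589]
ee_rot: [3.026, -0.187, 0.709]
wrist_force: [-0.4, 0.5, 1.0]
gripper_width: 0.0919
gripper_force: 0.0
time_s: 9.2
position: [0.5217, 0.168, 0.1247]
ee_rot: [3.027, -0.184, 0.711]
wrist_force: [-0.6, 0.7, -0.1]
gripper_width: 0.0927
gripper_force: 0.0
tin (0.5616, 0.0455) n 5358 mean [0.5601 0.0478] bbox mid [0.5613 0.0458] span [0.054 0.055] fit [0.5611 0.0458] top 0.0786
tin (0.576, 0.161) n 4959 mean [0.5756 0.1605] bbox mid [0.5765 0.1604] span [0.054 0.054] fit [0.5766 0.1603] top 0.0786
tin (0.588, 0.2735) n 5334 mean [0.5864 0.2706] bbox mid [0.5878 0.2724] span [0.054 0.055] fit [0.5877 0.2723] top 0.0784
pos [0.5215 0.1672 0.1245] turn now [-0.0002 -0.0006  0.    ] shift mm after turn [16.9 -0.3 79.9] j [ 0.2   0.15  2.04 -0.28  0.53  2.11]
```

```bash

python3 -m jog '[[[6,0,15,0,0,0],[6,0,20,0,0,0],[4,0,20,0,0,0],[0,0,15,0,0,0],[0,0,9,0,0,0],[0,0,0,0,0,0]]]'
python3 -m jog '[[[0,0,0,0,0,0],[0,0,0,0,0,0],[0,0,0,0,0,0],[0,0,0,0,0,0],[0,0,0,0,0,0],[0,0,0,0,0,0]]]' 1 25
python3 -m jog '[[[1,0,-2.5,0,0,0],[2,0,-4,0,0,0],[2,0,-4,0,0,0],[1,0,-2,0,0,0],[0,0,0,0,0,0],[0,0,0,0,0,0],[0,0,0,0,0,0],[0,0,0,0,0,0]]]'
python3 -m jog '[[[0,0,0,0,0,0],[0,0,0,0,0,0]]]'
```

```text
time_s: 9.85
position: [0.5703, 0.1594, 0.0593]
ee_rot: [3.026, -0.189, 0.706]
wrist_force: [-0.4, 0.3, -0.6]
gripper_width: 0.093
gripper_force: 0.0
time_s: 10.45
position: [0.5711, 0.1608, 0.0608]
ee_rot: [3.026, -0.187, 0.711]
wrist_force: [-1.6, 1.5, 1.3]
gripper_width: 0.0523
gripper_force: 25.0
time_s: 11.25
position: [0.5705, 0.1605, 0.074]
ee_rot: [3.026, -0.187, 0.708]
wrist_force: [0.6, -0.1, -6.9]
gripper_width: 0.0518
gripper_force: 25.0
time_s: 11.45
position: [0.5706, 0.1605, 0.0741]
ee_rot: [3.026, -0.187, 0.709]
wrist_force: [0.4, 1.3, -6.2]
gripper_width: 0.0525
gripper_force: 25.0
```

Tin B weighs about 6.3 N, so it is the heavy one. I take it out.

```bash

python3 -m jog '[[[2,0,-3,0,0,0],[2,0,-4,0,0,0],[-9,0,-4.5,0,0,0],[-18,0,-9,0,0,0],[-18,0,-9,0,0,0],[-14,0,-8,0,0,0],[0,0,-15,0,0,0],[5,0,-25,0,0,0],[5,0,-20,0,0,0],[3,0,-10,0,0,0]]]' 1 40
python3 - <<'E'
from h import *
s=robot.observe();print(s["wrist_force"],s["gripper_width"])
plan([.4416-.003,-.254,.055+.053+.06])
E
```

```text
time_s: 12.45
position: [0.486, 0.1715, 0.1541]
ee_rot: [3.026, -0.187, 0.714]
wrist_force: [1.0, 0.4, -5.2]
gripper_width: 0.0518
gripper_force: 40.0
[ 1.04849466  0.36402801 -5.15704364] 0.05177848254999391
pos [0.486  0.1715 0.1541] turn now [-0.0009 -0.0033 -0.0017] shift mm after turn [ 10.5 428.1 -16.4] j [ 0.23  0.05  2.07 -0.28  0.6   2.12]
```

```bash

python3 -m jog '[[[4,3,-6,0,0,0],[4,8,-7,0,0,0],[2,14,-3,0,0,0],[0,20,0,0,0,0],[0,25,0,0,0,0],[0,25,0,0,0,0],[0,25,0,0,0,0],[0,25,0,0,0,0],[0,25,0,0,0,0],[0,25,0,0,0,0]]]'
python3 -m jog '[[[0,25,0,0,0,0],[0,25,0,0,0,0],[0,25,0,0,0,0],[0,25,0,0,0,0],[0,25,0,0,0,0],[0,25,0,0,0,0],[0,20,0,0,0,0],[0,14,0,0,0,0],[0,6,0,0,0,0],[0,0,0,0,0,0]]]'
python3 - <<'E'
from h import *
import cv2
s=robot.observe();p,d=robot.camera("wrist");cv2.imwrite("pics/w2.png",p[:,:,::-1])
P,u,v=cloud("wrist",d,None,s);np.save("/tmp/P2.npy",P)
dome(P)
q=P[(np.hypot(*(P[:,:2]-[.44,-.25]).T)<.06)];h=q[(q[:,2]>.175)&(q[:,2]<.20)]
print(np.histogram(q[:,2],np.arange(.0,.3,.01)))
for r in robot.outline_of("tin_b","wrist"):
    if r["p"]<.5: continue
    t,_,_=cloud("wrist",d,r["region"],s);print("tin",r["p"].__round__(2),np.round(r["extent"]),np.percentile(t,2,0).round(4),np.percentile(t,98,0).round(4))
pt,dt=robot.camera("top");T,_,_=cloud("top",dt);tins(T,[(.5616,.0455),(.588,.2725)])
plan([.4416-.003,-.254,.055+.053+.06])
E
```

```text
time_s: 13.45
position: [0.4628, -0.0239, 0.1698]
ee_rot: [3.026, -0.187, 0.707]
wrist_force: [-0.0, -0.2, -4.8]
gripper_width: 0.0521
gripper_force: 40.0
time_s: 14.45
position: [0.4398, -0.2121, 0.17]
ee_rot: [3.026, -0.19, 0.707]
wrist_force: [1.1, 0.3, -5.1]
gripper_width: 0.0523
gripper_force: 40.0
dome centre [ 0.441  -0.2541 -0.0553] crown z 0.0547 n 9201 res 0.0004
(array([    0,     0,     0,   729,  3303,   881,     0,     0,     0,
           0,     0,     0,     0,     0,     0,     0,     0,    78,
       10119,   538,   670,   808,   814,   491,   514,   548,  1733,
       17169,  6304]), array([0.  , 0.01, 0.02, 0.03, 0.04, 0.05, 0.06, 0.07, 0.08, 0.09, 0.1 ,
       0.11, 0.12, 0.13, 0.14, 0.15, 0.16, 0.17, 0.18, 0.19, 0.2 , 0.21,
       0.22, 0.23, 0.24, 0.25, 0.26, 0.27, 0.28, 0.29]))
tin 0.88 [ 19. 177.  38.  61.] [0.5344 0.018  0.0097] [0.5795 0.0417 0.0536]
tin 0.88 [277. 262. 117. 118.] [ 0.4211 -0.2377  0.1862] [ 0.4697 -0.1889  0.1894]
tin (0.5616, 0.0455) n 277 mean [0.561  0.0469] bbox mid [0.5604 0.0462] span [0.049 0.051] fit [0.5613 0.0464] top 0.0779
tin (0.588, 0.2725) n 284 mean [0.5878 0.2731] bbox mid [0.5875 0.2739] span [0.049 0.053] fit [0.5883 0.2737] top 0.0784
pos [ 0.44   -0.2104  0.1701] turn now [-0.0005  0.0006 -0.0013] shift mm after turn [ 2.6 43.5 -2.4] j [-0.94 -0.05  2.12  0.46  0.8   0.48]
```

View pics/w2.png

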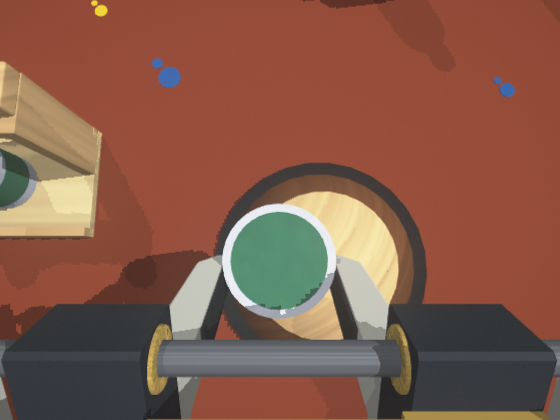

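The wrist view shows the tin held at (277,262), with the dome behind it centred at about (325,255). The dome crown fits at (0.441, -0.254, 0.0547). Next I measure how the tin sits in the hand.

```bash
cat >> h.py <<'E'
def held(P,g,z0):
    h=P[(np.hypot(*(P[:,:2]-g).T)<.034)&(abs(P[:,2]-z0)<.007)]
    A=np.c_[h[:,:2]-h[:,:2].mean(0),np.ones(len(h))];c=np.linalg.lstsq(A,h[:,2],rcond=None)[0]
    k=h[abs(A@c-h[:,2])<.0015]
    print("held top n",len(k),"bbox mid",((k.min(0)+k.max(0))/2)[:2].round(4),"span",np.ptp(k,0)[:2].round(4),"slope",c[:2].round(3),"z",c[2].round(4))
E
python3 - <<'E'
from h import *
held(np.load("/tmp/P2.npy"),(.445,-.213),.188)
E
```

```text
held top n 10002 bbox mid [ 0.4455 -0.2127] span [0.0538 0.067 ] slope [-0.01   0.005] z 0.188
```

```bash

python3 -m jog '[[[0.5,6,0,0,0,0],[0,12,0,0,0,0],[0,12,0,0,0,0],[0,8,0,0,0,0],[0,4,0,0,0,0],[-4,0,8,0,0,0],[-6,0,12,0,0,0],[-5,0,10,0,0,0],[-3,0,6,0,0,0],[-1,0,2,0,0,0]]]'
python3 -m jog '[[[0,0,0,0,0,0],[0,0,0,0,0,0],[0,0,0,0,0,0]]]'
python3 - <<'E'
from h import *
import cv2
s=robot.observe();print(s["position"])
p,d=robot.camera("wrist")
P,u,v=cloud("wrist",d,None,s)
dome(P)
z=s["position"][2]+.0178
for r in robot.outline_of("tin_b","wrist"):
    if r["p"]<.5 or abs(r["extent"][0]-277)>40: continue
    t,_,_=cloud("wrist",d,r["region"],s);t=t[abs(t[:,2]-z)<.004]
    lo,hi=np.percentile(t,1,0),np.percentile(t,99,0);print("tin top mid",((lo+hi)/2).round(4),"span",(hi-lo).round(4),"mean",t.mean(0).round(4))
for c in("scene","top"):
    p,d=robot.camera(c);P,_,_=cloud(c,d)
    k=P[(np.hypot(*(P[:,:2]-[.441,-.254]).T)<.04)&(abs(P[:,2]-z)<.006)];print(c,len(k),((k.min(0)+k.max(0))/2).round(4),np.ptp(k,0).round(3))
    cv2.imwrite(f"pics/{c}2.png",p[:,:,::-1])
plan([.441-.003,-.254,.055+.053+.02])
E
```

```text
time_s: 15.6
position: [0.4351, -0.2522, 0.127]
ee_rot: [3.028, -0.188, 0.708]
wrist_force: [-0.1, 0.4, -6.1]
gripper_width: 0.0522
gripper_force: 40.0
time_s: 15.9
position: [0.4357, -0.2534, 0.1288]
ee_rot: [3.025, -0.187, 0.71]
wrist_force: [-0.5, -0.1, -6.0]
gripper_width: 0.0521
gripper_force: 40.0
[ 0.43569429 -0.25336276  0.12883118]
dome centre [ 0.4408 -0.254  -0.0553] crown z 0.0547 n 11928 res 0.0004
tin top mid [ 0.4413 -0.2545  0.1467] span [0.0502 0.0502 0.0034] mean [ 0.4408 -0.2543  0.1468]
scene 161 [ 0.4407 -0.2532  0.1466] [0.056 0.074 0.012]
top 309 [ 0.4424 -0.2532  0.1467] [0.048 0.076 0.012]
pos [ 0.4355 -0.2531  0.1286] turn now [ 0.0009 -0.0007 -0.0013] shift mm after turn [ 2.   0.5 -4.3] j [-1.02  0.06  2.14  0.55  0.73  0.3 ]
```

The tin is within 1 mm of the crown axis and about 22 mm above it, so I lower it gently.

```bash

python3 -m jog '[[[-1.3,0,2.7,0,0,0],[-2,0,4,0,0,0],[-2,0,4,0,0,0],[-1.5,0,3,0,0,0],[-0.9,0,1.8,0,0,0],[-0.4,0,0.9,0,0,0],[0,0,0,0,0,0],[0,0,0,0,0,0]]]'
python3 -m jog '[[[-0.4,0,0.9,0,0,0],[0,0,0,0,0,0],[-0.4,0,0.9,0,0,0],[0,0,0,0,0,0],[0,0,0,0,0,0]]]'
```

```text
time_s: 16.9
position: [0.4355, -0.2531, 0.1101]
ee_rot: [3.026, -0.187, 0.709]
wrist_force: [0.1, -0.9, -6.1]
gripper_width: 0.0518
gripper_force: 40.0
time_s: 17.4
position: [0.4355, -0.253, 0.108]
ee_rot: [3.026, -0.187, 0.709]
wrist_force: [0.3, 0.6, -4.4]
gripper_width: 0.0517
gripper_force: 40.0
```

```bash

python3 -m jog '[[[-0.4,0,0.9,0,0,0],[0,0,0,0,0,0],[0,0,0,0,0,0],[0,0,0,0,0,0]]]'
```

```text
time_s: 17.8
position: [0.4359, -0.2532, 0.1076]
ee_rot: [3.025, -0.187, 0.71]
wrist_force: [-1.2, 1.8, 3.2]
gripper_width: 0.0523
gripper_force: 39.9
```

```bash

python3 -m jog '[[[0.2,0,-0.4,0,0,0],[0,0,0,0,0,0],[0,0,0,0,0,0]]]' 1 10
python3 -m jog '[[[0,0,0,0,0,0],[0,0,0,0,0,0],[0,0,0,0,0,0],[0,0,0,0,0,0],[0,0,0,0,0,0],[0,0,0,0,0,0],[0,0,0,0,0,0],[0,0,0,0,0,0]]]' 0
python3 - <<'E'
from h import *
import cv2
s=robot.observe();print(s["position"])
p,d=robot.camera("wrist");cv2.imwrite("pics/w3.png",p[:,:,::-1])
P,_,_=cloud("wrist",d,None,s);held(P,(.441,-.254),.125)
E
```

```text
time_s: 18.1
position: [0.4356, -0.2533, 0.1075]
ee_rot: [3.026, -0.188, 0.709]
wrist_force: [0.6, -1.4, -2.2]
gripper_width: 0.0523
gripper_force: 9.9
time_s: 18.9
position: [0.4356, -0.253, 0.1075]
ee_rot: [3.026, -0.187, 0.709]
wrist_force: [-0.2, -0.6, 0.8]
gripper_width: 0.0927
gripper_force: 0.0
[ 0.43556089 -0.25298544  0.10747545]
held top n 9863 bbox mid [ 0.4405 -0.253 ] span [0.0537 0.0538] slope [ 0.007 -0.009] z 0.1255
```

View pics/w3.png

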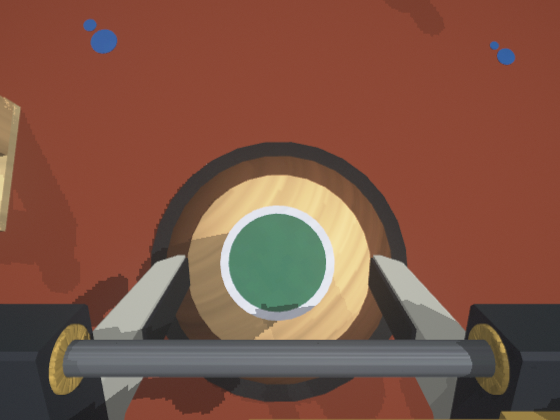

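The tin stands free at (277,262) in the middle of the dome, between the open fingers, and its top slopes by 0.01 rad. I back the gripper out along its own axis and check once more.

```bash

python3 -m jog '[[[0,0,-5,0,0,0],[0,0,-12,0,0,0],[0,0,-20,0,0,0],[0,0,-20,0,0,0],[0,0,-20,0,0,0],[0,0,-15,0,0,0],[0,0,-8,0,0,0],[0,0,0,0,0,0],[0,0,0,0,0,0],[0,0,0,0,0,0]]]'
python3 -m jog '[[[0,0,0,0,0,0],[0,0,0,0,0,0],[0,0,0,0,0,0],[0,0,0,0,0,0],[0,0,0,0,0,0],[0,0,0,0,0,0],[0,0,0,0,0,0],[0,0,0,0,0,0],[0,0,0,0,0,0],[0,0,0,0,0,0]]]'
python3 - <<'E'
from h import *
for i in range(2):
    s=robot.observe();p,d=robot.camera("wrist");P,_,_=cloud("wrist",d,None,s);held(P,(.441,-.254),.125);
p,d=robot.camera("top");P,_,_=cloud("top",d);tins(P,[(.5616,.0455),(.588,.2725)])
E
```

```text
time_s: 19.95
position: [0.3914, -0.2471, 0.1963]
ee_rot: [3.028, -0.188, 0.708]
wrist_force: [-0.1, 0.2, -0.1]
gripper_width: 0.0932
gripper_force: 0.0
time_s: 20.95
position: [0.3915, -0.2476, 0.1971]
ee_rot: [3.026, -0.187, 0.709]
wrist_force: [-0.4, 0.1, 0.5]
gripper_width: 0.0932
gripper_force: 0.0
held top n 3883 bbox mid [ 0.4405 -0.2531] span [0.0537 0.0536] slope [ 0.009 -0.008] z 0.1255
held top n 3871 bbox mid [ 0.4404 -0.2532] span [0.0537 0.0533] slope [ 0.009 -0.008] z 0.1255
tin (0.5616, 0.0455) n 277 mean [0.5609 0.0469] bbox mid [0.5604 0.0462] span [0.049 0.051] fit [0.5614 0.0472] top 0.0783
tin (0.588, 0.2725) n 284 mean [0.5878 0.2733] bbox mid [0.5875 0.274 ] span [0.049 0.053] fit [0.5885 0.2739] top 0.0776
```

```bash
python3 -c "
from rig import robot
print(robot.sign_off())"
```

```text
the job is handed in; nothing more can be done
None
```

The heavy tin, the middle of the three at about 0.6 kg, stands upright by itself on the crown, about 1 mm off centre and tilted about 0.01 rad; the two light tins stand in their places under the ledge, and the job is handed in at about 21 s, with no verdict shown.

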